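# Set up rolling guides and pin for a slab of clay

## Robot

A 6-joint arm with a two-finger parallel gripper is mounted at the origin on a cart in front of the work surface, level with it; the furniture and walls round the work are solid. World frame = base frame: x ahead of the robot, y to its left, z up, the work surface at z = 0. Lengths are in m, angles in rad, forces in N, time in s.
With the tool pointing down it reaches from about 0.3 to 0.75 m from the base axis. Payload 8.5 kg.
Tool frame: the origin (TCP) lies on the front face of the gripper's body, between the roots of the fingers; the fingertips stand arm.finger_overhang ahead of it and the grasp point (between the pads) lies 54 mm ahead of it (arm.finger_overhang is the distance from the TCP to the fingertips, in m); z points along the fingers, y is the line along which they close (so a half turn about z gives the same grasp; the last joint's range is limited). The gripper opens to 85 mm and grips with 20 to 120 N. Pads are 22 mm wide; open, the fingers measure 114 mm over their backs; the gripper's body (76 mm by 85 mm) begins 54 mm behind the grasp point. The pads swing forward as they close: fully open they stand 13 mm farther back than shut.
Start: joints at [-1.477, 0.381, 1.297, -0, 1.464, -0.215], TCP at [0.167, -0.524, 0.304] pointing down, gripper open.
Joint ranges: [-3.11, 3.11], [-0.89, 2.33], [0.22, 2.48], [-1.42, 4.56], [0.17, 2.85], [-2.88, 2.88]. Speed limits (rad/s): [2.39, 2.39, 3.14, 3.14, 3.14, 3.14].

## Interface

Orientations are given as a unit quaternion [x, y, z, w].
In Python, from workcell import arm gives the robot as it stands. The module is installed in compiled form; this text tells all that it offers.
- The arm moves only by the tool servo_tool, never from a script. Its argument "deltas" is a list that holds one entry, the list of rows, each a list of 7 numbers: the shift along the tool's x, y, z as a fraction of full scale, then the turn, a rotation vector about the tool's x, y, z as a fraction of full scale, then the opening, from -1 (shut) to 1 (fully open). In form: [[[x, y, z, rx, ry, rz, grip], ...]]. A call has 1 to 8 rows; each row is the pose to reach, as a shift and turn from the pose commanded when the call began, along the tool's axes at that moment; what a row does not reach only later rows make up. Full scale, the value 1, is 0.5 m for a shift and 2 rad for a turn. A row lasts 1/10 s, in which the tool goes at most 50 mm and 8.59 degrees, less where a joint would pass 70% of its speed; a pose out of reach is approached as far as the arm can. A call with a number of a shift or a turn outside -1 to 1 is refused whole. A call with a gripper value outside its range is refused whole. The fingers move at their own pace and stop on an object; "grip_force" is the grip in N (left out, the last holds). Time passes only in rows, so rows that repeat a pose let the fingers close. It gives the time, the measured TCP pose, the force, the opening and the grip force at its end, in the units of the state.
- arm.state(): the state, without advancing time (a new reading comes with each control period).
- arm.read_camera(name): name is "side" or "top" or "wrist"; returns a dict with "color" (400x640x3 uint8, red, green, blue), "fx", "fy", "cx", "cy" (pixels), "R" (3x3) and "t" (3): a world point X has camera coordinates R X + t. Camera axes: x right, y down, z forward; pixel columns grow to the right and rows downward; lengths in m; the calibration is good to about 2 mm. A picture is of the moment at which its call begins. There is no depth.
- arm.close_job(): hands the job in; it is judged then, once.
Trained networks look in a picture, given as the dict that the camera call returned (one of the last four; its "shot" number tells which), for a name from the list of things; names that differ only in an ending like _2 or _b are one class to them, and where a whole thing is asked for, a point or a joint stands for the part that bears it (a point fixed in the world has none). Each returns a list of dicts, best first, with "p" (0 to 1); they miss things now and then, are a little off and sometimes report something else, mostly with a low value. They report only what shows in the picture. A call takes as long as a camera call. They do not tell look-alikes from the thing itself.
- arm.look_for(label, picture): "extent" ([left, top, right, bottom] in pixels, round what is visible of it).
- arm.regions_of(label, picture): "pixels" (400x640 bool, what is visible of it) and "extent" ([left, top, right, bottom] in pixels, round what is visible of it).
- arm.pinpoint(label, picture): "location" ([column, row] in pixels: a listed point, or the origin of a listed thing).
The state is a dict: "t": time; "q": joint angles; "qd": joint speeds; "joint_torque": joint torques, N m; "ee_pos": TCP position; "tool_rot": TCP orientation; "ft_force": force on the tool from outside, world axes, zero at the start; "ft_torque": the same for the moment, N m; "gripper_width": opening from 0.0 (shut) to 1.0 (fully open); "grasp_force": force on a finger pad.
Only numpy, scipy, OpenCV 4.12 (cv2) and the standard library are available. Lean on these libraries where they do the work, as an engineer would, in place of code of your own. Each camera call takes 0.05 s, during which the arm holds its last target. There are 200 camera calls.

## Task

Get the block of clay on the modelling board ready for rolling: lay one thick acrylic guide on its left and one on its right, along the board's long side, with the block halfway along them and about three centimetres clear of it so the clay can spread, then lay a wooden slat squarely on top of each, so that the slats can be lifted off after the first pass. Finally lay the rolling pin squarely and centrally across both stacks, its barrel resting on both slats, just on the robot's side of the clay and clear of it. Do not shift the clay, and leave the cup alone.

Things in the scene. Friction and masses are not known exactly. Their poses are not given: they have to be found in the camera images.
- roll_board: Brown MDF modelling board, 255 x 345 x 14 thick, fixed flat on the table in front of the robot, its long side pointing away from the robot. Origin: centre of its underside (its top is 14 mm higher); y runs along the long side away from the robot, x to the robot's right; a through hand slot, 72 x 21, lies along its right edge, 90 to 111 from the centre line.
- clay_block: Pale grey-white block of clay lying loose on the board, 48 (x) x 46 (y) x 24 high, 100 g. Origin: centre of its underside; x points away from the robot, y to the left, z up. It stays where it is; the guides run along its x.
- bar_a: One of two identical clear ribbed acrylic rolling guides (the thick pair), 24 wide x 190 long x 12 thick, 65 g, lying on the table at the start. Origin: centre of its underside; y runs along its length, z up.
- bar_b: One of two identical clear ribbed acrylic rolling guides (the thick pair), 24 wide x 190 long x 12 thick, 65 g, lying on the table at the start. Origin: centre of its underside; y runs along its length, z up.
- slat_a: One of two identical plain wooden slats (the thin pair of rolling guides), 22 wide x 190 long x 8 thick, 30 g, with a small dark hanging hole near one end, lying on the table at the start. Origin: centre of its underside; y runs along its length, z up.
- slat_b: One of two identical plain wooden slats (the thin pair of rolling guides), 22 wide x 190 long x 8 thick, 30 g, with a small dark hanging hole near one end, lying on the table at the start. Origin: centre of its underside; y runs along its length, z up.
- pin_mid (a point): Middle of the axis of the wooden rolling pin (242 long over all, 240 g). y is the pin's axis; x and z turn with it as it rolls. The barrel is 30 in diameter and 170 long, the handle stubs 17 in diameter. At the start it lies on the table, axis 15 above it; pin, bars and slats lie there side by side in any order, about 57 apart, left of the board, roughly along the robot's y.
- rolling_pin: The same rolling pin; origin on the barrel's surface, 15 below the axis as it lies at the start (use pin_mid instead).
- water_cup: White cup with a blue rim, 69 in diameter, 73 high, standing behind the work. Not to be disturbed. Origin: centre of its underside.
There are look-alikes about, which are no part of the job. What is shaped like the clay_block but orange is not meant.

How it is judged:
By the outcome, as a careful person would: the job done as asked, in the order asked, and still so for the second after the job is handed in, with the robot touching nothing.
It also fails if it takes over 134 s, if anything falls off the work surface, if the arm or the gripper's body presses on something with over 40 N, if the wrist force passes 120 N, or if a joint passes its speed limit or range.

## Working session

There is one attempt and no reset: what is moved stays moved. The work goes in short steps, Python scripts to look and compute and a tool call to move; the robot and the scene stay as the last step left them, time stands still between calls to the robot, and variables do not carry over. Pictures are saved under pics/ and viewed, at most 14 in all, crops included, and the job is handed in when it is done.

Besides the shell and the picture viewer there is one more tool, called after "Call:" as name(argument=value, ...) on one line, values as JSON. servo_tool: Moves the arm, as the interface text tells. Its arguments: {"type":"object","properties":{"deltas":{"type":"array"},"grip_force":{"type":"number"}},"required":["deltas"]}

```bash
mkdir -p pics
cat > h.py <<'E'
import numpy as np, cv2
from workcell import arm
def snap(n,save=None):
    p=arm.read_camera(n)
    if save: cv2.imwrite('pics/'+save,p['color'][:,:,::-1])
    return p
def ray(p,uv,z):
    R=np.array(p['R']);t=np.array(p['t']);c=-R.T@t
    d=R.T@np.array([(uv[0]-p['cx'])/p['fx'],(uv[1]-p['cy'])/p['fy'],1])
    return c+d*(z-c[2])/d[2]
def proj(p,X):
    x=np.array(p['R'])@np.array(X)+np.array(p['t'])
    return np.array([p['fx']*x[0]/x[2]+p['cx'],p['fy']*x[1]/x[2]+p['cy']])
E
python3 - <<'E'
from h import *
print({k:np.round(v,3).tolist() if not isinstance(v,str) else v for k,v in arm.state().items()}, arm.finger_overhang)
for n in ['top','side']:
    p=snap(n,n+'0.png')
    print(n,p['fx'],np.round(-np.array(p['R']).T@p['t'],3),np.round(p['R'],3).tolist())
    for l,z in [('roll_board',0.014),('clay_block',.026),('bar_a',.006),('slat_a',.004),('rolling_pin',.015),('water_cup',.04)]:
        for r in arm.regions_of(l,p)[:5]:
            m=np.argwhere(r['pixels'])[:,::-1].astype(np.float32)
            if len(m)<5: continue
            q=np.array([ray(p,a,z)[:2] for a in m],np.float32)
            rc=cv2.minAreaRect(q)
            print(l,round(r['p'],2),np.round(r['extent']),'c',np.round(rc[0],3),np.round(rc[1],3),round(rc[2],1))
E
```

```text
{'t': 0.0, 'q': [-1.477, 0.381, 1.298, 0.0, 1.464, -0.215], 'qd': [-0.002, -0.001, 0.0, -0.0, -0.001, 0.001], 'joint_torque': [-0.001, -44.846, -23.128, -0.0, 0.005, -0.0], 'ee_pos': [0.167, -0.524, 0.303], 'tool_rot': [0.988, 0.154, 0.0, -0.001], 'ft_force': [0.344, 0.704, 0.399], 'ft_torque': [-0.021, 0.044, 0.005], 'grasp_force': 0.0, 'gripper_width': 0.999} 0.0726
top 371.75424298148135 [0.463 0.169 0.896] [[-0.017, -0.999, -0.041], [-0.992, 0.022, -0.126], [0.127, 0.038, -0.991]]
roll_board 0.8 [318. 145. 427. 295.] c [0.518 0.074] [0.255 0.344] 87.7
clay_block 0.93 [390. 104. 418. 131.] c [ 0.757 -0.005] [0.05  0.052] 44.1
clay_block 0.9 [351. 203. 365. 226.] c [0.527 0.106] [0.047 0.049] 88.0
bar_a 0.79 [206. 244. 285. 257.] c [0.45  0.372] [0.188 0.026] 89.1
bar_a 0.74 [207. 265. 293. 284.] c [0.392 0.366] [0.191 0.025] 85.4
slat_a 0.9 [211. 215. 291. 231.] c [0.508 0.361] [0.19  0.024] 88.9
slat_a 0.72 [212. 175. 289. 184.] c [0.619 0.374] [0.188 0.023] 89.5
rolling_pin 0.58 [199. 195. 300. 212.] c [0.56 0.36] [0.24  0.029] 88.8
water_cup 0.9 [260. 113. 292. 148.] c [0.734 0.292] [0.084 0.07 ] 43.6
side 408.83679010377193 [0.603 0.982 0.511] [[-0.998, 0.056, 0.0], [0.027, 0.496, -0.868], [-0.049, -0.866, -0.497]]
roll_board 0.93 [263. 169. 410. 225.] c [0.516 0.084] [0.277 0.347] 88.5
clay_block 0.78 [323. 183. 341. 202.] c [0.526 0.101] [0.079 0.046] 84.3
clay_block 0.62 [232. 172. 251. 189.] c [0.757 0.017] [0.058 0.088] 5.1
bar_a 0.75 [370. 235. 400. 303.] c [0.449 0.369] [0.2   0.028] 87.8
bar_a 0.58 [400. 233. 428. 304.] c [0.39  0.362] [0.202 0.029] 85.2
slat_a 0.89 [290. 241. 297. 308.] c [0.618 0.371] [0.192 0.021] 89.3
slat_a 0.31 [314. 225. 334. 309.] c [0.559 0.343] [0.26 0.03] 87.5
rolling_pin 0.55 [318. 224. 334. 312.] c [0.56  0.355] [0.258 0.034] 87.3
water_cup 0.55 [228. 212. 256. 258.] c [0.729 0.285] [0.066 0.168] 8.8
```

View pics/top0.png

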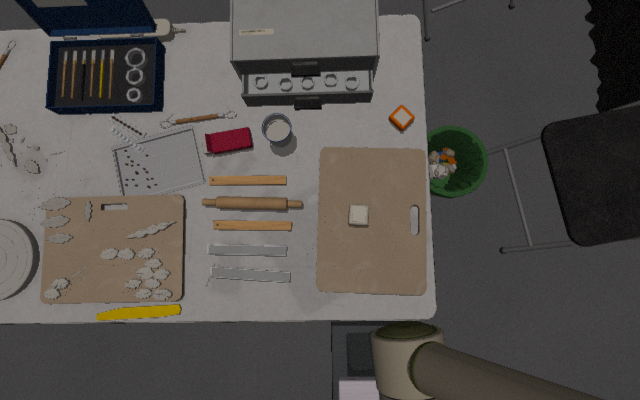

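View pics/side0.png

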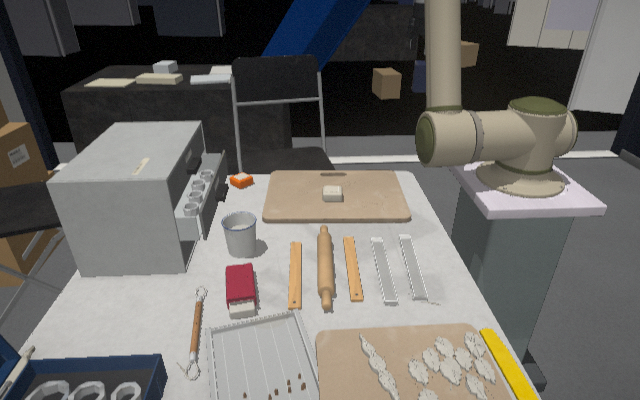

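The top view shows, from far to near at columns ~210–290: a slat (row 180), the pin (203), a slat (226), and two bars (250, 275). The clay is at (358,215), the orange look-alike at (401,117) and the cup at (277,128). The side view agrees. Next I'll move to a survey pose.

```bash
cat >> h.py <<'E'
from scipy.spatial.transform import Rotation as Ro
def down(yaw): # tool x at world angle yaw (deg), z down
    return Ro.from_euler('z',yaw,degrees=True)*Ro.from_euler('x',180,degrees=True)
def plan(wps,pos=None,rot=None):
    """wps: list of (x,y,z,yawdeg); each from the one before as its own call"""
    s=arm.state()
    if pos is None: pos=np.array(s['ee_pos']); rot=Ro.from_quat(s['tool_rot'])
    for w in wps:
        p=np.array(w[:3]); r=down(w[3])
        d=rot.inv().apply(p-pos)/.5; v=(rot.inv()*r).as_rotvec()/2
        n=max(np.linalg.norm(p-pos)/.05,np.degrees(np.linalg.norm(v*2))/8.59)
        print(w,np.round(d,4).tolist(),np.round(v,4).tolist(),'rows',round(n,1)); pos,rot=p,r
def where():
    s=arm.state(); r=Ro.from_quat(s['tool_rot'])
    x=r.apply([1,0,0]); z=r.apply([0,0,1])
    print('t',round(s['t'],2),'pos',np.round(s['ee_pos'],4),'yaw',round(np.degrees(np.arctan2(x[1],x[0])),2),'z',np.round(z,4),'w',round(s['gripper_width'],3),'gf',round(s['grasp_force'],1),'F',np.round(s['ft_force'],1),'q',np.round(s['q'],2))
E
python3 -c "
from h import *
where(); plan([(.40,-.2,.36,45),(.47,.22,.38,90)])"
```

```text
t 0.7 pos [ 0.1671 -0.524   0.3039] yaw 17.69 z [-0. -0. -1.] w 1.004 gf 0.0 F [ 0.4  0.6 -0.4] q [-1.48  0.38  1.3  -0.    1.46 -0.22]
(0.4, -0.2, 0.36, 45) [0.6406, -0.4757, -0.1121] [0.0, 0.0, -0.2383] rows 8.1
(0.47, 0.22, 0.38, 90) [0.693, -0.495, -0.04] [-0.0, 0.0, -0.3927] rows 8.5
```

Call:
servo_tool(deltas=[[[0.6406, -0.4757, -0.1121, 0, 0, -0.2383, 0], [0.6406, -0.4757, -0.1121, 0, 0, -0.2383, 0], [0.6406, -0.4757, -0.1121, 0, 0, -0.2383, 0], [0.6406, -0.4757, -0.1121, 0, 0, -0.2383, 0], [0.6406, -0.4757, -0.1121, 0, 0, -0.2383, 0], [0.6406, -0.4757, -0.1121, 0, 0, -0.2383, 0], [0.6406, -0.4757, -0.1121, 0, 0, -0.2383, 0], [0.6406, -0.4757, -0.1121, 0, 0, -0.2383, 0]]])

```text
t: 1.5
ee_pos: [0.3991, -0.2005, 0.3601]
tool_rot: [0.924, 0.383, 0.0, 0.0]
ft_force: [0.8, -0.9, -0.9]
gripper_width: 0.502
grasp_force: 0.0
```

```bash
python3 -c "
from h import *
where(); plan([(.47,.22,.38,90)]); print(arm.finger_overhang)"
```

```text
t 1.5 pos [ 0.3991 -0.2005  0.3601] yaw 44.99 z [ 5.e-04 -5.e-04 -1.e+00] w 0.502 gf 0.0 F [ 0.8 -0.9 -0.9] q [-0.73  0.16  1.45  0.    1.53  0.05]
(0.47, 0.22, 0.38, 90) [0.6948, -0.4945, -0.0401] [0.0003, 0.0001, -0.3928] rows 8.5
0.0726
```

Call:
servo_tool(deltas=[[[0.6948, -0.4945, -0.0401, 0, 0, -0.3927, -0.1], [0.6948, -0.4945, -0.0401, 0, 0, -0.3927, -0.1], [0.6948, -0.4945, -0.0401, 0, 0, -0.3927, -0.1], [0.6948, -0.4945, -0.0401, 0, 0, -0.3927, -0.1], [0.6948, -0.4945, -0.0401, 0, 0, -0.3927, -0.1], [0.6948, -0.4945, -0.0401, 0, 0, -0.3927, -0.1], [0.6948, -0.4945, -0.0401, 0, 0, -0.3927, -0.1], [0.6948, -0.4945, -0.0401, 0, 0, -0.3927, -0.1]]])

```text
t: 2.3
ee_pos: [0.4645, 0.1939, 0.3787]
tool_rot: [0.707, 0.707, 0.0, 0.0]
ft_force: [0.9, -1.0, 0.3]
gripper_width: 0.447
grasp_force: 0.0
```

Call:
servo_tool(deltas=[[[0, 0, 0, 0, 0, 0, -0.1], [0, 0, 0, 0, 0, 0, -0.1]]])

```text
t: 2.5
ee_pos: [0.4645, 0.1924, 0.3781]
tool_rot: [0.706, 0.708, -0.0, -0.0]
ft_force: [0.4, -0.0, -0.8]
gripper_width: 0.449
grasp_force: 0.0
```

Run:
```python
from h import *
where()
for n in ['wrist','top']:
    p=snap(n,n+'1.png')
    print(n,p['fx'],np.round(-np.array(p['R']).T@p['t'],3))
    for l,z in [('roll_board',0.014),('clay_block',.038),('bar_a',.012),('slat_a',.008),('rolling_pin',.015)]:
        for r in arm.regions_of(l,p)[:4]:
            m=np.argwhere(r['pixels'])[:,::-1].astype(np.float32)
            if len(m)<5: continue
            q=np.array([ray(p,a,z)[:2] for a in m],np.float32)
            rc=cv2.minAreaRect(q)
            print(l,round(r['p'],2),np.round(r['extent']),'c',np.round(rc[0],4),np.round(rc[1],3),round(rc[2],1),'mean',np.round(q.mean(0),4))
    print([(round(r['p'],2),np.round(ray(p,r['location'],.014)[:2],4)) for r in arm.pinpoint('clay_block',p)])
```

```text
t 2.5 pos [0.4645 0.1924 0.3781] yaw 90.13 z [-5.e-04 -4.e-04 -1.e+00] w 0.449 gf 0.0 F [ 0.4 -0.  -0.8] q [ 0.16  0.25  1.27 -0.    1.62  0.15]
wrist 336.8229583452813 [0.464 0.275 0.449]
roll_board 0.77 [235. 143. 500. 316.] c [0.5171 0.0743] [0.258 0.345] 87.4 mean [0.52   0.0983]
clay_block 0.97 [498. 270. 546. 308.] c [0.7454 0.0079] [0.046 0.059] 43.7 mean [0.7454 0.0078]
clay_block 0.89 [352. 202. 390. 238.] c [0.5247 0.1091] [0.05  0.049] 84.6 mean [0.5245 0.1094]
clay_block 0.54 [390.   1. 420. 121.] c [0.553 0.302] [0.124 0.029] 87.4 mean [0.5534 0.311 ]
bar_a 0.98 [300.   0. 321.  87.] c [0.4476 0.3229] [0.092 0.024] 88.1 mean [0.4478 0.3246]
bar_a 0.93 [250.   1. 273.  91.] c [0.3885 0.32  ] [0.099 0.025] 85.0 mean [0.3887 0.3218]
bar_a 0.64 [387.   3. 422. 122.] c [0.5585 0.3038] [0.132 0.031] 87.1 mean [0.5592 0.3138]
slat_a 0.72 [438.   0. 466.  89.] c [0.6156 0.3238] [0.093 0.025] 88.1 mean [0.6159 0.3256]
slat_a 0.58 [348.   1. 372.  96.] c [0.5061 0.3175] [0.105 0.023] 88.3 mean [0.5057 0.3195]
rolling_pin 0.93 [388.   1. 422. 119.] c [0.5586 0.3033] [0.131 0.031] 87.8 mean [0.5586 0.3126]
rolling_pin 0.59 [299.   2. 319.  86.] c [0.4482 0.3221] [0.093 0.025] 88.2 mean [0.4479 0.3239]
[(0.9, array([0.5253, 0.1057])), (0.75, array([0.7532, 0.0026]))]
top 371.75424298148135 [0.463 0.169 0.896]
clay_block 0.73 [391. 102. 418. 130.] c [ 0.7535 -0.002 ] [0.047 0.049] 44.1 mean [ 0.7536 -0.0019]
bar_a 0.78 [208. 267. 231. 278.] c [0.3983 0.4342] [0.048 0.028] 89.3 mean [0.3971 0.4355]
bar_a 0.63 [208. 244. 224. 253.] c [0.4535 0.446 ] [0.036 0.021] 89.1 mean [0.4532 0.4458]
slat_a 0.77 [210. 176. 290. 184.] c [0.6179 0.3727] [0.188 0.025] 88.7 mean [0.6181 0.3704]
rolling_pin 0.61 [200. 193. 272. 210.] c [0.5637 0.3987] [0.168 0.029] 88.8 mean [0.5661 0.4258]
rolling_pin 0.39 [213. 219. 226. 229.] c [0.5091 0.4375] [0.029 0.019] 89.0 mean [0.509  0.4373]
[(0.73, array([ 0.7649, -0.0061]))]
```

View pics/wrist1.png

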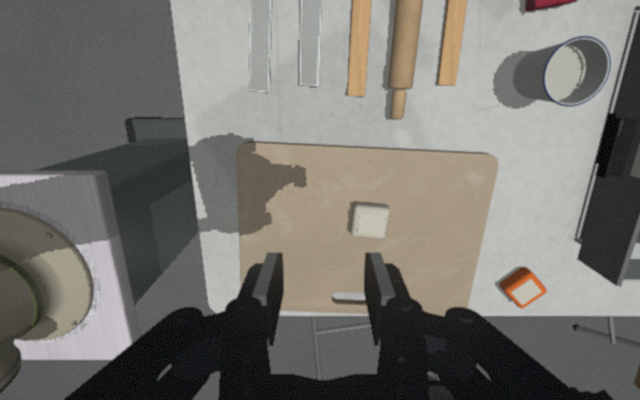

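The wrist view shows the bars at columns 260 and 310, a slat at 358, the pin at 403 and a slat at 450. The clay is at (370,220). I'll take a closer look at the clay before picking anything.

```bash
python3 -c "
from h import *
plan([(.525,.12,.22,90)])"
```

```text
(0.525, 0.12, 0.22, 90) [-0.1432, 0.1206, 0.3168] [0.0, -0.0, -0.0001] rows 3.7
```

Call:
servo_tool(deltas=[[[-0.143, 0.1206, 0.317, 0, 0, 0, -0.1], [-0.143, 0.1206, 0.317, 0, 0, 0, -0.1], [-0.143, 0.1206, 0.317, 0, 0, 0, -0.1], [-0.143, 0.1206, 0.317, 0, 0, 0, -0.1], [-0.143, 0.1206, 0.317, 0, 0, 0, -0.1], [-0.143, 0.1206, 0.317, 0, 0, 0, -0.1]]])

```text
t: 3.8
ee_pos: [0.5251, 0.1203, 0.2203]
tool_rot: [0.707, 0.707, 0.0, -0.0]
ft_force: [1.1, -0.4, -0.1]
gripper_width: 0.446
grasp_force: 0.0
```

Run:
```python
from h import *
where()
p=snap('wrist','wrist2.png')
for l,z in [('clay_block',.038),('roll_board',.014)]:
  for r in arm.regions_of(l,p)[:2]:
    m=np.argwhere(r['pixels'])[:,::-1].astype(np.float32)
    q=np.array([ray(p,a,z)[:2] for a in m],np.float32); rc=cv2.minAreaRect(q)
    print(l,round(r['p'],2),np.round(r['extent']),np.round(rc[0],4),np.round(rc[1],4),round(rc[2],1))
print([(round(r['p'],2),np.round(ray(p,r['location'],.014)[:2],4)) for r in arm.pinpoint('clay_block',p)])
# bright top face
r=arm.regions_of('clay_block',p)[0]; g=cv2.cvtColor(p['color'],cv2.COLOR_RGB2GRAY)
v=g[r['pixels']]; th,_=cv2.threshold(v.reshape(-1,1),0,255,cv2.THRESH_OTSU)
m=np.argwhere(r['pixels']&(g>th))[:,::-1].astype(np.float32); print(th,len(v),len(m))
q=np.array([ray(p,a,.038)[:2] for a in m],np.float32); print(cv2.minAreaRect(q))
plan([(.45,.25,.2,88),(.4485,.37,.2,88)])
```

```text
t 3.8 pos [0.5251 0.1203 0.2203] yaw 89.98 z [-1.e-04  2.e-04 -1.e+00] w 0.446 gf 0.0 F [ 1.1 -0.4 -0.1] q [0.01 0.44 1.46 0.   1.24 0.01]
clay_block 0.88 [296. 179. 358. 240.] [0.5262 0.1086] [0.049  0.0478] 84.6
clay_block 0.8 [527. 283. 604. 348.] [0.7415 0.0113] [0.046  0.0629] 42.5
roll_board 0.79 [103.  82. 533. 357.] [0.5167 0.073 ] [0.2574 0.3457] 87.4
roll_board 0.33 [293. 180. 360. 241.] [0.526  0.0994] [0.0543 0.0516] 84.7
[(0.85, array([ 0.7521, -0.0016])), (0.84, array([0.5269, 0.1038]))]
134.0 3323 1212
((0.5268835425376892, 0.10592998564243317), (0.044028401374816895, 0.046148624271154404), 85.03096008300781)
(0.45, 0.25, 0.2, 88) [0.2585, -0.1498, 0.0422] [0.0013, -0.0001, 0.0179] rows 3.0
(0.4485, 0.37, 0.2, 88) [0.2397, -0.0114, -0.0] [0.0, 0.0, 0.0] rows 2.4
```

View pics/wrist2.png

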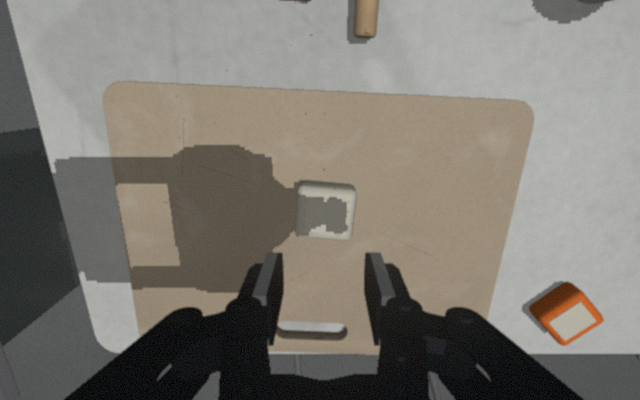

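The clay's bright top face is at about (327,210), with the arm's shadow across it. That gives a centre of (0.5265, 0.106) and a yaw of about −5°; the board's yaw is about −2.5°. I'll lay the guides at −3.8°. Now for bar 1.

```bash
python3 -c "
from h import *
plan([(.4495,.371,.17,88.3),(.4495,.371,.080,88.3),(.4495,.371,.18,88.3),(.5308,.1711,.18,-3.8),(.5308,.1711,.0945,-3.8)])"
```

```text
(0.4495, 0.371, 0.17, 88.3) [0.5005, -0.1507, 0.1022] [0.0013, -0.0, 0.0153] rows 5.3
(0.4495, 0.371, 0.08, 88.3) [0.0, -0.0, 0.18] [0.0, 0.0, 0.0] rows 1.8
(0.4495, 0.371, 0.18, 88.3) [0.0, 0.0, -0.2] [0.0, 0.0, 0.0] rows 2.0
(0.5308, 0.1711, 0.18, -3.8) [-0.3948, 0.1744, 0.0] [-0.0, -0.0, 0.8037] rows 10.7
(0.5308, 0.1711, 0.0945, -3.8) [0.0, -0.0, 0.171] [0.0, 0.0, 0.0] rows 1.7
```

Call:
servo_tool(deltas=[[[0.5005, -0.1507, 0.1022, 0, 0, 0.0153, -0.1], [0.5005, -0.1507, 0.1022, 0, 0, 0.0153, -0.1], [0.5005, -0.1507, 0.1022, 0, 0, 0.0153, -0.1], [0.5005, -0.1507, 0.1022, 0, 0, 0.0153, -0.1], [0.5005, -0.1507, 0.1022, 0, 0, 0.0153, -0.1], [0.5005, -0.1507, 0.1022, 0, 0, 0.0153, -0.1], [0.5005, -0.1507, 0.1022, 0, 0, 0.0153, -0.1], [0.5005, -0.1507, 0.1022, 0, 0, 0.0153, -0.1]]])

```text
t: 4.85
ee_pos: [0.4499, 0.3701, 0.1693]
tool_rot: [0.718, 0.696, 0.0, 0.0]
ft_force: [-0.1, -0.3, -0.8]
gripper_width: 0.45
grasp_force: 0.0
```

Run:
```python
from h import *
where()
p=snap('wrist','wrist3.png')
for l,z in [('bar_a',.012),('slat_a',.008)]:
  for r in arm.regions_of(l,p)[:3]:
    m=np.argwhere(r['pixels'])[:,::-1].astype(np.float32)
    q=np.array([ray(p,a,z)[:2] for a in m],np.float32); rc=cv2.minAreaRect(q)
    print(l,round(r['p'],2),np.round(r['extent']),np.round(rc[0],4),np.round(rc[1],4),round(rc[2],1))
```

```text
t 4.85 pos [0.4499 0.3701 0.1693] yaw 88.27 z [ 9.e-04  0.e+00 -1.e+00] w 0.45 gf 0.0 F [-0.1 -0.3 -0.8] q [ 0.49  0.56  1.4  -0.    1.17  0.52]
bar_a 0.7 [303.  65. 340. 317.] [0.4487 0.3715] [0.1907 0.0252] 87.8
bar_a 0.65 [220.  74. 265. 299.] [0.393 0.377] [0.1653 0.0273] 85.7
slat_a 0.82 [515.  52. 600. 310.] [0.6156 0.3725] [0.1898 0.0268] 89.1
slat_a 0.79 [384.  82. 429. 289.] [0.5068 0.3763] [0.1564 0.0241] 88.2
```

View pics/wrist3.png

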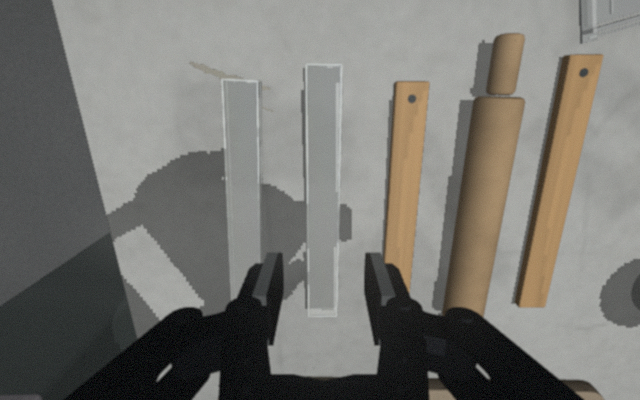

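The bar in front of the fingers runs from row 65 to 317 at column 322, centred at (0.449, 0.3715). I'll go down and close.

Call:
servo_tool(deltas=[[[0.003, 0.001, 0.1, 0, 0, 0.003, -0.1], [0.003, 0.001, 0.179, 0, 0, 0.003, -0.1], [0.003, 0.001, 0.179, 0, 0, 0.003, -0.1], [0.003, 0.001, 0.179, 0, 0, 0.003, -1], [0.003, 0.001, 0.179, 0, 0, 0.003, -1], [0.003, 0.001, 0.179, 0, 0, 0.003, -1], [0.003, 0.001, 0.179, 0, 0, 0.003, -1], [0.003, 0.001, 0.179, 0, 0, 0.003, -1]]], grip_force=40)

```text
t: 5.8
ee_pos: [0.4507, 0.3721, 0.0806]
tool_rot: [0.72, 0.694, 0.001, 0.0]
ft_force: [-0.4, -1.0, 6.3]
gripper_width: 0.26
grasp_force: 41.0
```

```bash
python3 -c "
from h import *
where()
plan([(.4495,.371,.18,87.8),(.5308,.1711,.18,-3.8)])"
```

```text
t 5.8 pos [0.4507 0.3721 0.0806] yaw 87.91 z [ 0.0021  0.001  -1.    ] w 0.26 gf 41.0 F [-0.4 -1.   6.3] q [ 0.49  0.68  1.48 -0.    0.98  0.52]
(0.4495, 0.371, 0.18, 87.8) [-0.0021, -0.0018, -0.1987] [0.0011, -0.0005, 0.0009] rows 2.0
(0.5308, 0.1711, 0.18, -3.8) [-0.3933, 0.1778, 0.0] [0.0, -0.0, 0.7994] rows 10.7
```

```bash
python3 -c "
from h import *
plan([(.5308,.1711,.15,-3.8)])"
```

```text
(0.5308, 0.1711, 0.15, -3.8) [-0.3957, 0.1751, -0.1388] [0.0004, -0.0013, 0.8003] rows 10.7
```

Call:
servo_tool(deltas=[[[0, 0, -0.1, 0, 0, 0, -1], [0, 0, -0.139, 0, 0, 0, -1], [-0.3957, 0.1751, -0.139, 0, 0, 0.8, -1], [-0.3957, 0.1751, -0.139, 0, 0, 0.8, -1], [-0.3957, 0.1751, -0.139, 0, 0, 0.8, -1], [-0.3957, 0.1751, -0.139, 0, 0, 0.8, -1], [-0.3957, 0.1751, -0.139, 0, 0, 0.8, -1], [-0.3957, 0.1751, -0.139, 0, 0, 0.8, -1]]])

```text
t: 6.6
ee_pos: [0.5316, 0.1684, 0.1491]
tool_rot: [0.952, 0.307, 0.0, 0.0]
ft_force: [-0.7, 1.1, -0.2]
gripper_width: 0.266
grasp_force: 40.1
```

```bash
python3 -c "
from h import *
where()
plan([(.5308,.1711,.15,-3.8)])"
```

```text
t 6.6 pos [0.5316 0.1684 0.1491] yaw 35.77 z [ 8.e-04 -2.e-04 -1.e+00] w 0.266 gf 40.1 F [-0.7  1.1 -0.2] q [ 0.09  0.55  1.5  -0.    1.09  1.04]
(0.5308, 0.1711, 0.15, -3.8) [0.0019, -0.0053, -0.0018] [0.0002, -0.0004, 0.3453] rows 4.6
```

Call:
servo_tool(deltas=[[[0.0019, -0.0053, -0.0018, 0, 0, 0.3453, -1], [0.0019, -0.0053, -0.0018, 0, 0, 0.3453, -1], [0.0019, -0.0053, -0.0018, 0, 0, 0.3453, -1], [0.0019, -0.0053, -0.0018, 0, 0, 0.3453, -1], [0.0019, -0.0053, -0.0018, 0, 0, 0.3453, -1], [0.0019, -0.0053, -0.0018, 0, 0, 0.3453, -1], [0.0019, -0.0053, -0.0018, 0, 0, 0.3453, -1]]])

```text
t: 7.3
ee_pos: [0.5297, 0.1737, 0.1499]
tool_rot: [1.0, -0.027, 0.0, -0.0]
ft_force: [0.1, -0.1, 0.1]
gripper_width: 0.26
grasp_force: 40.1
```

```bash
python3 -c "
from h import *
where()
plan([(.5308,.1711,.0958,-3.8)])
p=snap('wrist','wrist4.png')"
```

```text
t 7.3 pos [0.5297 0.1737 0.1499] yaw -3.08 z [ 3.e-04  0.e+00 -1.e+00] w 0.26 gf 40.1 F [ 0.1 -0.1  0.1] q [ 0.1   0.55  1.5  -0.    1.09  1.73]
(0.5308, 0.1711, 0.0958, -3.8) [0.0025, 0.0051, 0.1081] [-0.0, -0.0001, 0.0063] rows 1.1
```

View pics/wrist4.png

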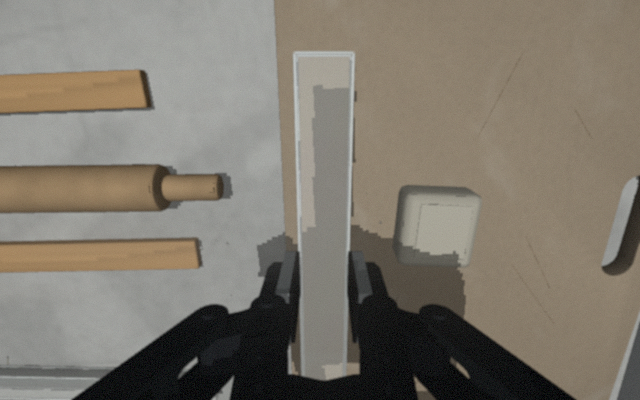

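The bar is held straight between the fingers, and the clay is clear at (440,225). I'll lower and release.

Call:
servo_tool(deltas=[[[0.0025, 0.0051, 0.06, 0, 0, 0.0063, -1], [0.0025, 0.0051, 0.095, 0, 0, 0.0063, -1], [0.0025, 0.0051, 0.1085, 0, 0, 0.0063, -1], [0.0025, 0.0051, 0.1085, 0, 0, 0.0063, -1], [0.0025, 0.0051, 0.1085, 0, 0, 0.0063, -0.2], [0.0025, 0.0051, 0.1085, 0, 0, 0.0063, -0.2], [0.0025, 0.0051, 0.1085, 0, 0, 0.0063, -0.2], [0.0025, 0.0051, 0.1085, 0, 0, 0.0063, -0.2]]])

```text
t: 8.15
ee_pos: [0.5308, 0.1711, 0.0956]
tool_rot: [0.999, -0.034, 0.0, -0.0]
ft_force: [0.6, -0.3, 0.3]
gripper_width: 0.398
grasp_force: 0.0
```

```bash
python3 -c "
from h import *
where()
plan([(.3925,.3648,.15,85.3)])"
```

```text
t 8.15 pos [0.5308 0.1711 0.0956] yaw -3.94 z [ 4.e-04  0.e+00 -1.e+00] w 0.398 gf 0.0 F [ 0.6 -0.3  0.3] q [0.1  0.63 1.55 0.   0.96 1.74]
(0.3925, 0.3648, 0.15, 85.3) [-0.3026, -0.3675, -0.1088] [0.0001, -0.0002, -0.7788] rows 10.4
```

Call:
servo_tool(deltas=[[[0, 0, -0.09, 0, 0, 0, -0.2], [-0.3026, -0.3675, -0.109, 0, 0, -0.7788, -0.2], [-0.3026, -0.3675, -0.109, 0, 0, -0.7788, -0.2], [-0.3026, -0.3675, -0.109, 0, 0, -0.7788, -0.2], [-0.3026, -0.3675, -0.109, 0, 0, -0.7788, -0.2], [-0.3026, -0.3675, -0.109, 0, 0, -0.7788, -0.2], [-0.3026, -0.3675, -0.109, 0, 0, -0.7788, -0.2], [-0.3026, -0.3675, -0.109, 0, 0, -0.7788, -0.2]]])

```text
t: 8.95
ee_pos: [0.3916, 0.3659, 0.1501]
tool_rot: [0.88, 0.475, 0.0, 0.0]
ft_force: [0.4, 0.5, -0.5]
gripper_width: 0.406
grasp_force: 0.0
```

Call:
servo_tool(deltas=[[[0, 0, 0, 0, 0, -0.254, -0.2], [0, 0, 0, 0, 0, -0.254, -0.2], [0, 0, 0, 0, 0, -0.254, -0.2], [0, 0, 0, 0, 0, -0.254, -0.2], [0, 0, 0, 0, 0, -0.254, -0.2], [0, 0, 0, 0, 0, -0.254, -0.2]]])

```text
t: 9.55
ee_pos: [0.3925, 0.3648, 0.15]
tool_rot: [0.736, 0.677, 0.0, 0.0]
ft_force: [-0.0, -0.4, 0.3]
gripper_width: 0.402
grasp_force: 0.0
```

```bash
cat >> h.py <<'E'
def seen(p,l,z,k=4):
  for r in arm.regions_of(l,p)[:k]:
    m=np.argwhere(r['pixels'])[:,::-1].astype(np.float32)
    if len(m)<9: continue
    q=np.array([ray(p,a,z)[:2] for a in m],np.float32); rc=cv2.minAreaRect(q)
    print(l,round(r['p'],2),np.round(r['extent']),np.round(rc[0],4),np.round(rc[1],4),round(rc[2],1))
E
python3 - <<'E'
from h import *
where()
p=snap('wrist'); seen(p,'bar_a',.012); seen(p,'slat_a',.008)
plan([(.3925,.3648,.082,85.3)])
p=snap('top'); seen(p,'bar_a',.026)
E
```

```text
t 9.55 pos [0.3925 0.3648 0.15  ] yaw 85.21 z [ 0.  0. -1.] w 0.402 gf 0.0 F [-0.  -0.4  0.3] q [0.53 0.52 1.56 0.   1.06 0.61]
bar_a 0.82 [298.  65. 344. 336.] [0.3909 0.3643] [0.189  0.0245] 85.4
slat_a 0.59 [465.  58. 532. 325.] [0.5059 0.36  ] [0.1891 0.0251] 88.2
slat_a 0.56 [615. 189. 640. 303.] [0.6011 0.3198] [0.0183 0.0897] 11.9
(0.3925, 0.3648, 0.082, 85.3) [-0.0, -0.0, 0.1359] [0.0, -0.0, -0.0004] rows 1.4
bar_a 0.94 [244. 270. 290. 282.] [0.3901 0.3179] [0.0993 0.0247] 85.2
bar_a 0.84 [323. 174. 339. 253.] [0.532  0.1719] [0.0265 0.1907] 86.2
```

Call:
servo_tool(deltas=[[[0, 0, 0.09, 0, 0, 0, -0.2], [-0.001, 0.001, 0.136, 0, 0, 0, -0.2], [-0.001, 0.001, 0.136, 0, 0, 0, -0.2], [-0.001, 0.001, 0.136, 0, 0, 0, -1], [-0.001, 0.001, 0.136, 0, 0, 0, -1], [-0.001, 0.001, 0.136, 0, 0, 0, -1], [-0.001, 0.001, 0.136, 0, 0, 0, -1]]])

```text
t: 10.5
ee_pos: [0.3932, 0.3645, 0.0828]
tool_rot: [0.735, 0.678, 0.001, 0.0]
ft_force: [-0.1, 0.0, -1.6]
gripper_width: 0.257
grasp_force: 39.2
```

```bash
python3 -c "
from h import *
where()
plan([(.5222,.0413,.15,-3.8)])"
```

```text
t 10.5 pos [0.3932 0.3645 0.0828] yaw 85.31 z [ 1.4e-03  8.0e-04 -1.0e+00] w 0.257 gf 39.2 F [-0.1  0.  -1.6] q [0.53 0.62 1.62 0.   0.9  0.61]
(0.5222, 0.0413, 0.15, -3.8) [-0.6229, 0.3102, -0.1346] [0.0002, -0.0009, 0.7777] rows 10.4
```

Call:
servo_tool(deltas=[[[0, 0, -0.1, 0, 0, 0, -1], [-0.6229, 0.3102, -0.135, 0, 0, 0.7777, -1], [-0.6229, 0.3102, -0.135, 0, 0, 0.7777, -1], [-0.6229, 0.3102, -0.135, 0, 0, 0.7777, -1], [-0.6229, 0.3102, -0.135, 0, 0, 0.7777, -1], [-0.6229, 0.3102, -0.135, 0, 0, 0.7777, -1], [-0.6229, 0.3102, -0.135, 0, 0, 0.7777, -1], [-0.6229, 0.3102, -0.135, 0, 0, 0.7777, -1]]])

```text
t: 11.3
ee_pos: [0.5226, 0.039, 0.1501]
tool_rot: [0.977, 0.215, 0.001, 0.0]
ft_force: [0.2, 0.3, -1.3]
gripper_width: 0.254
grasp_force: 39.6
```

Call:
servo_tool(deltas=[[[0, 0, 0, 0, 0, 0.253, -1], [0, 0, 0, 0, 0, 0.253, -1], [0, 0, 0, 0, 0, 0.253, -1], [0, 0, 0, 0, 0, 0.253, -1], [0, 0, 0, 0, 0, 0.253, -1], [0, 0, 0, 0, 0, 0.253, -1]]])

```text
t: 11.9
ee_pos: [0.5221, 0.0412, 0.1497]
tool_rot: [0.999, -0.033, 0.0, 0.0]
ft_force: [0.8, 0.2, -1.3]
gripper_width: 0.256
grasp_force: 39.7
```

Run:
```python
from h import *
where(); plan([(.5222,.0413,.0967,-3.8)])
p=snap('wrist'); seen(p,'clay_block',.038); seen(p,'bar_a',.026)
```

```text
t 11.9 pos [0.5221 0.0412 0.1497] yaw -3.73 z [ 5.e-04 -1.e-04 -1.e+00] w 0.256 gf 39.7 F [ 0.8  0.2 -1.3] q [-0.15  0.5   1.6   0.    1.04  1.49]
(0.5222, 0.0413, 0.0967, -3.8) [0.0002, -0.0002, 0.106] [0.0, -0.0002, 0.0006] rows 1.1
clay_block 0.7 [174. 186. 263. 268.] [0.5286 0.1022] [0.0487 0.0521] 84.7
clay_block 0.43 [  0. 180.  22. 206.] [0.5588 0.2166] [0.0114 0.0177] 69.3
bar_a 0.77 [ 60.  62. 163. 348.] [0.5301 0.1683] [0.0307 0.1897] 86.1
bar_a 0.65 [291.  52. 355. 378.] [0.5097 0.0424] [0.0336 0.222 ] 86.3
```

Call:
servo_tool(deltas=[[[0, 0, 0.06, 0, 0, 0, -1], [0, 0, 0.095, 0, 0, 0, -1], [0, 0, 0.106, 0, 0, 0, -1], [0, 0, 0.106, 0, 0, 0, -1], [0, 0, 0.106, 0, 0, 0, -0.2], [0, 0, 0.106, 0, 0, 0, -0.2], [0, 0, 0.106, 0, 0, 0, -0.2], [0, 0, 0.106, 0, 0, 0, -0.2]]])

```text
t: 12.85
ee_pos: [0.5222, 0.0412, 0.0966]
tool_rot: [0.999, -0.033, 0.0, 0.0]
ft_force: [-0.5, -0.1, 0.5]
gripper_width: 0.399
grasp_force: 0.0
```

```bash
python3 -c "
from h import *
where()
plan([(.507,.36,.15,88.3)])"
```

```text
t 12.85 pos [0.5222 0.0412 0.0966] yaw -3.84 z [ 4.e-04 -1.e-04 -1.e+00] w 0.399 gf 0.0 F [-0.5 -0.1  0.5] q [-0.15  0.58  1.65 -0.    0.91  1.49]
(0.507, 0.36, 0.15, 88.3) [-0.0729, -0.6342, -0.1069] [0.0002, -0.0001, -0.804] rows 10.7
```

Call:
servo_tool(deltas=[[[0, 0, -0.09, 0, 0, 0, -0.2], [-0.0729, -0.6342, -0.107, 0, 0, -0.804, -0.2], [-0.0729, -0.6342, -0.107, 0, 0, -0.804, -0.2], [-0.0729, -0.6342, -0.107, 0, 0, -0.804, -0.2], [-0.0729, -0.6342, -0.107, 0, 0, -0.804, -0.2], [-0.0729, -0.6342, -0.107, 0, 0, -0.804, -0.2], [-0.0729, -0.6342, -0.107, 0, 0, -0.804, -0.2], [-0.0729, -0.6342, -0.107, 0, 0, -0.804, -0.2]]])

```text
t: 13.65
ee_pos: [0.5059, 0.364, 0.15]
tool_rot: [0.879, 0.476, 0.001, -0.0]
ft_force: [-0.1, 0.2, 0.4]
gripper_width: 0.401
grasp_force: 0.0
```

Call:
servo_tool(deltas=[[[0, 0, 0, 0, 0, -0.279, -0.2], [0, 0, 0, 0, 0, -0.279, -0.2], [0, 0, 0, 0, 0, -0.279, -0.2], [0, 0, 0, 0, 0, -0.279, -0.2], [0, 0, 0, 0, 0, -0.279, -0.2], [0, 0, 0, 0, 0, -0.279, -0.2]]])

```text
t: 14.25
ee_pos: [0.5069, 0.36, 0.1499]
tool_rot: [0.719, 0.695, -0.0, -0.0]
ft_force: [0.2, 0.6, 0.0]
gripper_width: 0.4
grasp_force: 0.0
```

Run:
```python
from h import *
where()
p=snap('wrist'); seen(p,'slat_a',.008); seen(p,'rolling_pin',.015)
plan([(.507,.36,.083,88.3)])
p=snap('top'); seen(p,'bar_a',.026); seen(p,'clay_block',.03)
p=snap('side'); seen(p,'bar_a',.026); seen(p,'clay_block',.03)
```

```text
t 14.25 pos [0.5069 0.36   0.1499] yaw 88.12 z [-1.e-04 -0.e+00 -1.e+00] w 0.4 gf 0.0 F [0.2 0.6 0. ] q [0.43 0.64 1.3  0.   1.19 0.46]
slat_a 0.83 [309.  64. 347. 334.] [0.5069 0.36  ] [0.1893 0.0236] 87.8
slat_a 0.77 [456.  32. 536. 317.] [0.6162 0.3726] [0.1892 0.0246] 89.0
rolling_pin 0.95 [378.   9. 443. 311.] [0.5618 0.3845] [0.1914 0.0318] 87.6
(0.507, 0.36, 0.083, 88.3) [-0.0, 0.0002, 0.1338] [-0.0, 0.0, -0.0009] rows 1.3
bar_a 0.73 [322. 175. 337. 256.] [0.5318 0.1727] [0.0256 0.1864] 86.2
bar_a 0.66 [375. 177. 394. 257.] [0.5223 0.0429] [0.0252 0.1892] 86.2
clay_block 0.9 [388. 106. 417. 132.] [ 0.7563 -0.0025] [0.0459 0.0482] 44.0
clay_block 0.65 [352. 205. 368. 228.] [0.5266 0.1064] [0.0463 0.0489] 88.0
bar_a 0.77 [295. 176. 331. 186.] [0.5686 0.0456] [0.0505 0.0965] 86.8
bar_a 0.56 [289. 201. 364. 214.] [0.5418 0.1797] [0.0445 0.1686] 86.8
bar_a 0.48 [319. 226. 340. 311.] [0.5596 0.3705] [0.2485 0.0311] 87.2
clay_block 0.72 [232. 173. 252. 190.] [0.7566 0.0242] [0.059  0.0857] 23.2
```

Call:
servo_tool(deltas=[[[0, 0, 0.09, 0, 0, 0.002, -0.2], [0, 0, 0.1335, 0, 0, 0.002, -0.2], [0, 0, 0.1335, 0, 0, 0.002, -0.2], [0, 0, 0.1335, 0, 0, 0.002, -1], [0, 0, 0.1335, 0, 0, 0.002, -1], [0, 0, 0.1335, 0, 0, 0.002, -1], [0, 0, 0.1335, 0, 0, 0.002, -1]]], grip_force=30)

```text
t: 15.4
ee_pos: [0.5072, 0.3602, 0.0842]
tool_rot: [0.719, 0.695, 0.001, 0.0]
ft_force: [1.1, -0.2, -0.1]
gripper_width: -0.0
grasp_force: 0.0
```

```bash
python3 -c "
from h import *
where()
plan([(.5222,.0413,.16,-3.8)])"
```

```text
t 15.4 pos [0.5072 0.3602 0.0842] yaw 88.06 z [ 1.6e-03  7.0e-04 -1.0e+00] w -0.0 gf 0.0 F [ 1.1 -0.2 -0.1] q [0.43 0.73 1.36 0.   1.05 0.46]
(0.5222, 0.0413, 0.16, -3.8) [-0.6362, 0.0517, -0.152] [0.0003, -0.0009, 0.8017] rows 10.7
```

The fingers shut above the slat, so the overhang applies when shut. I'll open, go lower and regrip.

Call:
servo_tool(deltas=[[[0, 0, -0.004, 0, 0, 0, -0.2], [0, 0, -0.004, 0, 0, 0, -0.2], [0, 0, -0.004, 0, 0, 0, -0.2], [0, 0, 0.016, 0, 0, 0, -0.2], [0, 0, 0.016, 0, 0, 0, -0.2], [0, 0, 0.016, 0, 0, 0, -1], [0, 0, 0.016, 0, 0, 0, -1], [0, 0, 0.016, 0, 0, 0, -1]]])

```text
t: 16.2
ee_pos: [0.507, 0.3601, 0.0752]
tool_rot: [0.719, 0.695, 0.0, 0.0]
ft_force: [0.0, -0.3, -0.1]
gripper_width: 0.246
grasp_force: 30.3
```

Call:
servo_tool(deltas=[[[0, 0, 0, 0, 0, 0, -1], [0, 0, 0, 0, 0, 0, -1]]])

```text
t: 16.4
ee_pos: [0.507, 0.36, 0.0752]
tool_rot: [0.719, 0.695, 0.0, 0.0]
ft_force: [-0.2, -0.4, -0.6]
gripper_width: 0.243
grasp_force: 30.3
```

```bash
python3 -c "
from h import *
where()
plan([(.5222,.0413,.16,-3.8)])"
```

```text
t 16.4 pos [0.507  0.36   0.0752] yaw 88.07 z [ 1.e-04  0.e+00 -1.e+00] w 0.243 gf 30.3 F [-0.2 -0.4 -0.6] q [ 0.43  0.74  1.37 -0.    1.04  0.46]
(0.5222, 0.0413, 0.16, -3.8) [-0.636, 0.052, -0.1695] [0.0, -0.0001, 0.8017] rows 10.7
```

Call:
servo_tool(deltas=[[[0, 0, -0.1, 0, 0, 0, -1], [-0.636, 0.052, -0.1695, 0, 0, 0.8017, -1], [-0.636, 0.052, -0.1695, 0, 0, 0.8017, -1], [-0.636, 0.052, -0.1695, 0, 0, 0.8017, -1], [-0.636, 0.052, -0.1695, 0, 0, 0.8017, -1], [-0.636, 0.052, -0.1695, 0, 0, 0.8017, -1], [-0.636, 0.052, -0.1695, 0, 0, 0.8017, -1], [-0.636, 0.052, -0.1695, 0, 0, 0.8017, -1]]])

```text
t: 17.2
ee_pos: [0.5225, 0.0377, 0.1606]
tool_rot: [0.972, 0.237, 0.001, 0.001]
ft_force: [-0.6, -0.1, 0.3]
gripper_width: 0.242
grasp_force: 30.3
```

Call:
servo_tool(deltas=[[[0, 0, 0, 0, 0, 0.277, -1], [0, 0, 0, 0, 0, 0.277, -1], [0, 0, 0, 0, 0, 0.277, -1], [0, 0, 0, 0, 0, 0.277, -1], [0, 0, 0, 0, 0, 0.277, -1], [0, 0, 0, 0, 0, 0.277, -1], [0, 0, 0, 0, 0, 0.277, -1]]])

```text
t: 17.9
ee_pos: [0.5222, 0.0414, 0.16]
tool_rot: [0.999, -0.032, 0.0, -0.0]
ft_force: [-0.0, 0.1, -0.3]
gripper_width: 0.249
grasp_force: 30.3
```

Run:
```python
from h import *
where(); plan([(.5222,.0413,.1015,-3.8)])
p=snap('wrist','wrist5.png')
```

```text
t 17.9 pos [0.5222 0.0414 0.16  ] yaw -3.72 z [ 1.e-04  0.e+00 -1.e+00] w 0.249 gf 30.3 F [-0.   0.1 -0.3] q [-0.15  0.49  1.58  0.    1.07  1.49]
(0.5222, 0.0413, 0.1015, -3.8) [0.0001, 0.0001, 0.1169] [-0.0, -0.0, 0.0007] rows 1.2
```

View pics/wrist5.png

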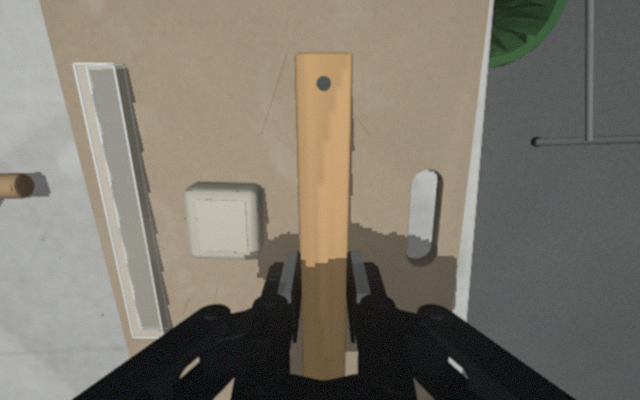

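The slat hangs straight over the right bar and hides it. The left bar is at column 120 and the clay at (223,220). I'll lower and release.

Call:
servo_tool(deltas=[[[0, 0, 0.07, 0, 0, 0, -1], [0, 0, 0.105, 0, 0, 0, -1], [0, 0, 0.117, 0, 0, 0, -1], [0, 0, 0.117, 0, 0, 0, -1], [0, 0, 0.117, 0, 0, 0, -0.2], [0, 0, 0.117, 0, 0, 0, -0.2], [0, 0, 0.117, 0, 0, 0, -0.2], [0, 0, 0.117, 0, 0, 0, -0.2]]])

```text
t: 18.75
ee_pos: [0.5223, 0.0413, 0.1016]
tool_rot: [0.999, -0.033, 0.0, 0.0]
ft_force: [0.2, 0.9, -0.3]
gripper_width: 0.398
grasp_force: 0.0
```

```bash
python3 -c "
from h import *
where()
plan([(.6167,.3726,.15,89)])"
```

```text
t 18.75 pos [0.5223 0.0413 0.1016] yaw -3.83 z [ 5.e-04 -1.e-04 -1.e+00] w 0.398 gf 0.0 F [ 0.2  0.9 -0.3] q [-0.15  0.58  1.64  0.    0.92  1.49]
(0.6167, 0.3726, 0.15, 89) [0.1442, -0.6737, -0.0967] [0.0002, -0.0002, -0.8101] rows 10.8
```

Call:
servo_tool(deltas=[[[0, 0, -0.09, 0, 0, 0, -0.2], [0.1442, -0.6737, -0.097, 0, 0, -0.81, -0.2], [0.1442, -0.6737, -0.097, 0, 0, -0.81, -0.2], [0.1442, -0.6737, -0.097, 0, 0, -0.81, -0.2], [0.1442, -0.6737, -0.097, 0, 0, -0.81, -0.2], [0.1442, -0.6737, -0.097, 0, 0, -0.81, -0.2], [0.1442, -0.6737, -0.097, 0, 0, -0.81, -0.2], [0.1442, -0.6737, -0.097, 0, 0, -0.81, -0.2]]])

```text
t: 19.55
ee_pos: [0.6167, 0.3751, 0.1499]
tool_rot: [0.88, 0.475, 0.0, -0.0]
ft_force: [0.2, -0.8, 0.8]
gripper_width: 0.398
grasp_force: 0.0
```

Call:
servo_tool(deltas=[[[0, 0, 0, 0, 0, -0.285, -0.2], [0, 0, 0, 0, 0, -0.285, -0.2], [0, 0, 0, 0, 0, -0.285, -0.2], [0, 0, 0, 0, 0, -0.285, -0.2], [0, 0, 0, 0, 0, -0.285, -0.2], [0, 0, 0, 0, 0, -0.285, -0.2]]])

```text
t: 20.15
ee_pos: [0.6166, 0.3726, 0.1499]
tool_rot: [0.715, 0.7, -0.0, -0.0]
ft_force: [0.4, 0.0, 0.2]
gripper_width: 0.401
grasp_force: 0.0
```

Run:
```python
from h import *
where()
p=snap('wrist'); seen(p,'slat_a',.008); seen(p,'rolling_pin',.015)
plan([(.6167,.3726,.0755,89)])
p=snap('top'); seen(p,'bar_a',.026); seen(p,'slat_a',.034); seen(p,'clay_block',.03)
```

```text
t 20.15 pos [0.6166 0.3726 0.1499] yaw 88.79 z [-1.e-04 -0.e+00 -1.e+00] w 0.401 gf 0.0 F [0.4 0.  0.2] q [0.38 0.8  0.96 0.   1.38 0.4 ]
slat_a 0.62 [310.  64. 345. 332.] [0.6181 0.3725] [0.1893 0.0226] 89.0
rolling_pin 0.84 [208.  48. 263. 315.] [0.5608 0.3908] [0.1772 0.0312] 87.6
(0.6167, 0.3726, 0.0755, 89) [0.0001, 0.0001, 0.1488] [-0.0, -0.0, -0.0011] rows 1.5
bar_a 0.6 [320. 174. 337. 256.] [0.5309 0.1724] [0.0246 0.1883] 86.3
slat_a 0.8 [213. 174. 288. 185.] [0.6122 0.3667] [0.182  0.0215] 88.6
slat_a 0.59 [378. 175. 392. 260.] [0.5227 0.0428] [0.0222 0.1854] 86.3
clay_block 0.76 [351. 203. 366. 227.] [0.5266 0.106 ] [0.0485 0.0491] 81.8
clay_block 0.72 [388. 104. 417. 132.] [ 0.7566 -0.0046] [0.0498 0.0483] 41.7
```

Call:
servo_tool(deltas=[[[0, -0.002, 0.09, 0, 0, 0, -0.2], [0, -0.002, 0.149, 0, 0, 0, -0.2], [0, -0.002, 0.149, 0, 0, 0, -0.2], [0, -0.002, 0.149, 0, 0, 0, -1], [0, -0.002, 0.149, 0, 0, 0, -1], [0, -0.002, 0.149, 0, 0, 0, -1], [0, -0.002, 0.149, 0, 0, 0, -1]]])

```text
t: 21.2
ee_pos: [0.6157, 0.3726, 0.0756]
tool_rot: [0.713, 0.701, 0.0, 0.0]
ft_force: [0.5, 1.4, 0.4]
gripper_width: 0.243
grasp_force: 30.5
```

```bash
python3 -c "
from h import *
where()
plan([(.5308,.1711,.16,-3.8)])"
```

```text
t 21.2 pos [0.6157 0.3726 0.0756] yaw 88.98 z [ 2.e-04  0.e+00 -1.e+00] w 0.243 gf 30.5 F [0.5 1.4 0.4] q [ 0.38  0.88  1.03 -0.    1.23  0.4 ]
(0.5308, 0.1711, 0.16, -3.8) [-0.406, -0.1625, -0.1688] [0.0, -0.0001, 0.8096] rows 10.8
```

Call:
servo_tool(deltas=[[[0, 0, -0.1, 0, 0, 0, -1], [0, 0, -0.169, 0, 0, 0, -1], [-0.406, -0.1625, -0.169, 0, 0, 0.8096, -1], [-0.406, -0.1625, -0.169, 0, 0, 0.8096, -1], [-0.406, -0.1625, -0.169, 0, 0, 0.8096, -1], [-0.406, -0.1625, -0.169, 0, 0, 0.8096, -1], [-0.406, -0.1625, -0.169, 0, 0, 0.8096, -1], [-0.406, -0.1625, -0.169, 0, 0, 0.8096, -1]]])

```text
t: 22.0
ee_pos: [0.53, 0.1688, 0.1605]
tool_rot: [0.949, 0.316, -0.0, 0.0]
ft_force: [-0.7, 0.7, -1.0]
gripper_width: 0.242
grasp_force: 30.5
```

Call:
servo_tool(deltas=[[[0, 0, 0, 0, 0, 0.36, -1], [0, 0, 0, 0, 0, 0.36, -1], [0, 0, 0, 0, 0, 0.36, -1], [0, 0, 0, 0, 0, 0.36, -1], [0, 0, 0, 0, 0, 0.36, -1], [0, 0, 0, 0, 0, 0.36, -1], [0, 0, 0, 0, 0, 0.36, -1]]])

```text
t: 22.7
ee_pos: [0.5308, 0.1711, 0.1601]
tool_rot: [0.999, -0.032, 0.0, -0.0]
ft_force: [-0.4, -0.4, -0.4]
gripper_width: 0.242
grasp_force: 30.5
```

Run:
```python
from h import *
where(); plan([(.5308,.1711,.1018,-3.8)])
```

```text
t 22.7 pos [0.5308 0.1711 0.1601] yaw -3.65 z [ 2.e-04  0.e+00 -1.e+00] w 0.242 gf 30.5 F [-0.4 -0.4 -0.4] q [ 0.1   0.54  1.49 -0.    1.12  1.73]
(0.5308, 0.1711, 0.1018, -3.8) [-0.0001, -0.0, 0.1165] [-0.0, -0.0001, 0.0013] rows 1.2
```

Call:
servo_tool(deltas=[[[0, 0, 0.07, 0, 0, 0.001, -1], [0, 0, 0.105, 0, 0, 0.001, -1], [0, 0, 0.1165, 0, 0, 0.001, -1], [0, 0, 0.1165, 0, 0, 0.001, -1], [0, 0, 0.1165, 0, 0, 0.001, -0.2], [0, 0, 0.1165, 0, 0, 0.001, -0.2], [0, 0, 0.1165, 0, 0, 0.001, -0.2], [0, 0, 0.1165, 0, 0, 0.001, -0.2]]])

```text
t: 23.5
ee_pos: [0.5309, 0.1711, 0.1018]
tool_rot: [0.999, -0.034, 0.0, -0.0]
ft_force: [0.5, -0.5, 0.1]
gripper_width: 0.401
grasp_force: 0.0
```

```bash
python3 -c "
from h import *
where()
plan([(.5598,.362,.17,87.8)])"
```

```text
t 23.5 pos [0.5309 0.1711 0.1018] yaw -3.94 z [ 4.e-04  1.e-04 -1.e+00] w 0.401 gf 0.0 F [ 0.5 -0.5  0.1] q [0.1  0.62 1.54 0.   0.98 1.74]
(0.5598, 0.362, 0.17, 87.8) [0.0315, -0.3849, -0.1363] [0.0001, -0.0002, -0.8006] rows 10.7
```

Call:
servo_tool(deltas=[[[0, 0, -0.09, 0, 0, 0, -0.2], [0.0315, -0.3849, -0.136, 0, 0, -0.8, 0.2], [0.0315, -0.3849, -0.136, 0, 0, -0.8, 0.2], [0.0315, -0.3849, -0.136, 0, 0, -0.8, 0.2], [0.0315, -0.3849, -0.136, 0, 0, -0.8, 0.2], [0.0315, -0.3849, -0.136, 0, 0, -0.8, 0.2], [0.0315, -0.3849, -0.136, 0, 0, -0.8, 0.2], [0.0315, -0.3849, -0.136, 0, 0, -0.8, 0.2]]])

```text
t: 24.3
ee_pos: [0.5596, 0.3625, 0.1694]
tool_rot: [0.88, 0.474, -0.0, -0.0]
ft_force: [0.2, 0.7, -0.1]
gripper_width: 0.598
grasp_force: 0.0
```

Call:
servo_tool(deltas=[[[0, 0, 0, 0, 0, -0.276, 0.2], [0, 0, 0, 0, 0, -0.276, 0.2], [0, 0, 0, 0, 0, -0.276, 0.2], [0, 0, 0, 0, 0, -0.276, 0.2], [0, 0, 0, 0, 0, -0.276, 0.2], [0, 0, 0, 0, 0, -0.276, 0.2]]])

```text
t: 24.9
ee_pos: [0.5598, 0.362, 0.1696]
tool_rot: [0.721, 0.693, -0.0, -0.0]
ft_force: [-0.2, -0.1, 0.1]
gripper_width: 0.602
grasp_force: 0.0
```

Run:
```python
from h import *
where()
p=snap('wrist','wrist6.png'); seen(p,'rolling_pin',.015)
print([(round(r['p'],2),np.round(r['location']),np.round(ray(p,r['location'],.015)[:2],4)) for r in arm.pinpoint('pin_mid',p)])
p=snap('top','top6.png'); seen(p,'bar_a',.026); seen(p,'slat_a',.034); seen(p,'clay_block',.03)
```

```text
t 24.9 pos [0.5598 0.362  0.1696] yaw 87.68 z [-1.e-04 -1.e-04 -1.e+00] w 0.602 gf 0.0 F [-0.2 -0.1  0.1] q [ 0.4   0.69  1.13 -0.    1.31  0.44]
rolling_pin 0.89 [302.  24. 349. 357.] [0.5599 0.3558] [0.2489 0.0311] 87.2
[(0.6, array([325., 219.]), array([0.5603, 0.3545]))]
slat_a 0.9 [326. 176. 342. 254.] [0.5299 0.1704] [0.0259 0.1867] 86.6
slat_a 0.79 [380. 177. 390. 260.] [0.5217 0.0435] [0.025  0.1874] 87.6
clay_block 0.9 [352. 205. 366. 227.] [0.5261 0.1046] [0.0486 0.0485] 83.6
clay_block 0.61 [392. 106. 417. 130.] [ 0.7567 -0.0042] [0.0477 0.0482] 44.1
```

View pics/wrist6.png

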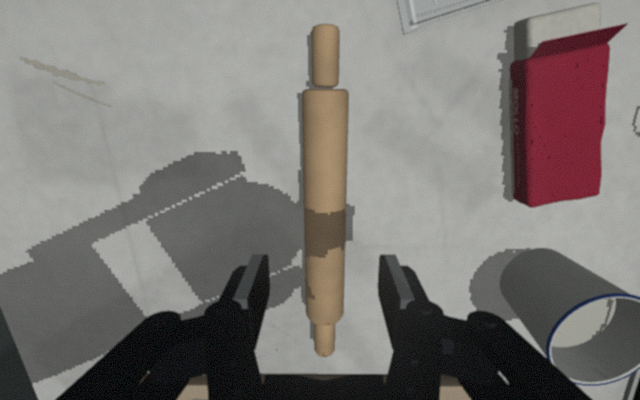

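Run:
```python
from h import *
p=snap('wrist')
f,n=ray(p,(325,24),.0235),ray(p,(324,357),.0235); print(f,n,(f+n)/2,np.linalg.norm(f-n))
f,n=ray(p,(326,89),.03),ray(p,(323,322),.03); print(f,n,(f+n)/2,np.linalg.norm(f-n))
pt=snap('top'); 
r=arm.regions_of('slat_a',pt)[:2]
where()
# pin target
u=np.array([np.cos(np.radians(-3.9)),np.sin(np.radians(-3.9))])
mid=(np.array([.5308,.1711])+np.array([.5222,.0413]))/2; c=np.array([.5266,.106])
print(mid, c-mid)
t=mid-u*.0515; print('pin target',t)
```

```text
[0.56458364 0.47878871 0.0235    ] [0.55502737 0.23845912 0.0235    ] [0.55980551 0.35862392 0.0235    ] 0.24051951015151962
[0.56384753 0.44318987 0.03      ] [0.55571955 0.27747178 0.03      ] [0.55978354 0.36033083 0.03      ] 0.16591729570841382
t 25.4 pos [0.5598 0.362  0.1697] yaw 87.82 z [-1.e-04 -0.e+00 -1.e+00] w 0.601 gf 0.0 F [-0.2 -0.6  0.3] q [0.4  0.69 1.13 0.   1.31 0.43]
[0.5265 0.1062] [ 1.e-04 -2.e-04]
pin target [0.47511926 0.10970279]
```

View pics/top6.png

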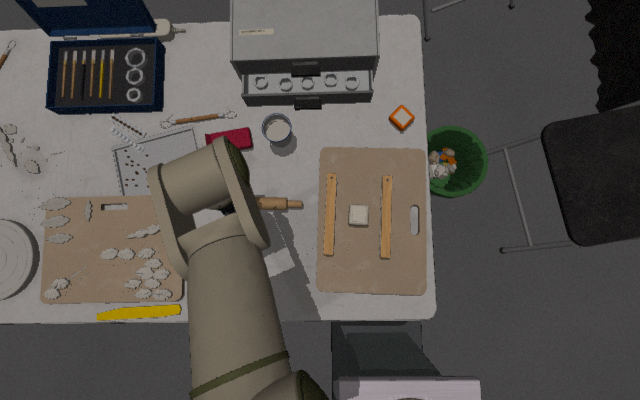

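The top view shows both stacks parallel beside the clay: slats at columns 330 and 387, clay at (358,215). The pin is centred at about (0.5598, 0.3593). Gripping it now.

Call:
servo_tool(deltas=[[[-0.0054, 0, 0.09, 0, 0, 0, 0.2], [-0.0054, 0, 0.17, 0, 0, 0, 0.2], [-0.0054, 0, 0.1805, 0, 0, 0, 0.2], [-0.0054, 0, 0.1805, 0, 0, 0, -1], [-0.0054, 0, 0.1805, 0, 0, 0, -1], [-0.0054, 0, 0.1805, 0, 0, 0, -1], [-0.0054, 0, 0.1805, 0, 0, 0, -1], [-0.0054, 0, 0.1805, 0, 0, 0, -1]]], grip_force=40)

```text
t: 26.2
ee_pos: [0.5602, 0.3596, 0.0812]
tool_rot: [0.72, 0.694, 0.001, 0.001]
ft_force: [-0.8, -0.1, 6.8]
gripper_width: 0.333
grasp_force: 41.2
```

```bash
python3 -c "
from h import *
where()
plan([(.475,.1097,.165,86.2)])"
```

```text
t 26.2 pos [0.5602 0.3596 0.0812] yaw 87.84 z [ 0.0027  0.0012 -1.    ] w 0.333 gf 41.2 F [-0.8 -0.1  6.8] q [0.39 0.79 1.22 0.   1.13 0.43]
(0.475, 0.1097, 0.165, 86.2) [-0.5057, -0.1511, -0.1687] [0.0013, -0.0007, 0.0143] rows 5.5
```

Call:
servo_tool(deltas=[[[0, 0, 0, 0, 0, 0, -1], [0, 0, 0, 0, 0, 0, -1]]])

```text
t: 26.4
ee_pos: [0.5602, 0.3596, 0.0811]
tool_rot: [0.72, 0.694, 0.001, 0.0]
ft_force: [-1.4, -1.0, 6.7]
gripper_width: 0.329
grasp_force: 41.2
```

Call:
servo_tool(deltas=[[[0, 0, -0.03, 0, 0, 0, -1], [0, 0, -0.06, 0, 0, 0, -1], [0, 0, -0.06, 0, 0, 0, -1]]])

```text
t: 26.7
ee_pos: [0.5606, 0.3597, 0.1125]
tool_rot: [0.72, 0.694, 0.002, 0.001]
ft_force: [0.1, -0.1, -2.3]
gripper_width: 0.336
grasp_force: 40.4
```

Run:
```python
from h import *
where()
plan([(.475,.1097,.165,86.2)])
p=snap('side','side7.png'); seen(p,'rolling_pin',.045,2)
img=cv2.imread('pics/side7.png')[150:350,200:450]; cv2.imwrite('pics/side7c.png',cv2.resize(img,None,fx=3,fy=3))
```

```text
t 26.7 pos [0.5606 0.3597 0.1125] yaw 87.84 z [ 0.0046  0.0019 -1.    ] w 0.336 gf 40.4 F [ 0.1 -0.1 -2.3] q [ 0.39  0.75  1.2  -0.    1.19  0.43]
(0.475, 0.1097, 0.165, 86.2) [-0.5059, -0.1517, -0.1066] [0.0023, -0.0011, 0.0143] rows 5.4
rolling_pin 0.64 [317. 223. 336. 296.] [0.5604 0.3731] [0.2189 0.0297] 87.2
```

View pics/side7c.png

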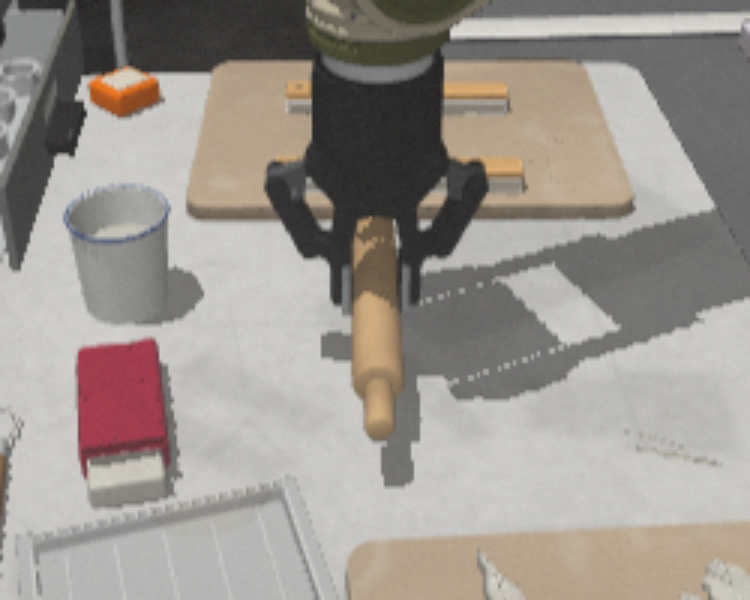

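Call:
servo_tool(deltas=[[[-0.5059, -0.1517, -0.1066, 0, 0, 0.0143, -1], [-0.5059, -0.1517, -0.1066, 0, 0, 0.0143, -1], [-0.5059, -0.1517, -0.1066, 0, 0, 0.0143, -1], [-0.5059, -0.1517, -0.1066, 0, 0, 0.0143, -1], [-0.5059, -0.1517, -0.1066, 0, 0, 0.0143, -1], [-0.5059, -0.1517, -0.1066, 0, 0, 0.0143, -1], [-0.5059, -0.1517, -0.1066, 0, 0, 0.0143, -1], [-0.5059, -0.1517, -0.1066, 0, 0, 0.0143, -1]]])

```text
t: 27.6
ee_pos: [0.4744, 0.1094, 0.1626]
tool_rot: [0.731, 0.683, 0.0, -0.0]
ft_force: [0.7, 0.6, -1.8]
gripper_width: 0.328
grasp_force: 40.6
```

Call:
servo_tool(deltas=[[[0, 0, 0, 0, 0, 0, -1], [0, 0, 0, 0, 0, 0, -1], [0, 0, 0, 0, 0, 0, -1]]])

```text
t: 27.9
ee_pos: [0.4744, 0.1101, 0.1624]
tool_rot: [0.73, 0.684, -0.0, -0.0]
ft_force: [0.3, -0.2, -2.7]
gripper_width: 0.334
grasp_force: 40.6
```

Run:
```python
from h import *
where()
plan([(.475,.1097,.1155,86.2)])
p=snap('wrist','wrist8.png'); seen(p,'rolling_pin',.09,2); seen(p,'slat_a',.034); seen(p,'clay_block',.038)
```

```text
t 27.9 pos [0.4744 0.1101 0.1624] yaw 86.26 z [-4.e-04  1.e-04 -1.e+00] w 0.334 gf 40.6 F [ 0.3 -0.2 -2.7] q [-0.02  0.43  1.68  0.    1.03  0.05]
(0.475, 0.1097, 0.1155, 86.2) [-0.0006, 0.0013, 0.0938] [-0.0002, -0.0, 0.0005] rows 0.9
rolling_pin 0.67 [286.   2. 361. 380.] [0.4753 0.1324] [0.1818 0.0317] 86.1
slat_a 0.92 [249.  98. 581. 138.] [0.5297 0.1719] [0.0225 0.19  ] 86.3
slat_a 0.62 [293. 293. 536. 323.] [0.5311 0.0433] [0.0255 0.1692] 86.3
clay_block 0.88 [364. 184. 450. 258.] [0.524  0.1093] [0.0493 0.0491] 84.7
```

View pics/wrist8.png

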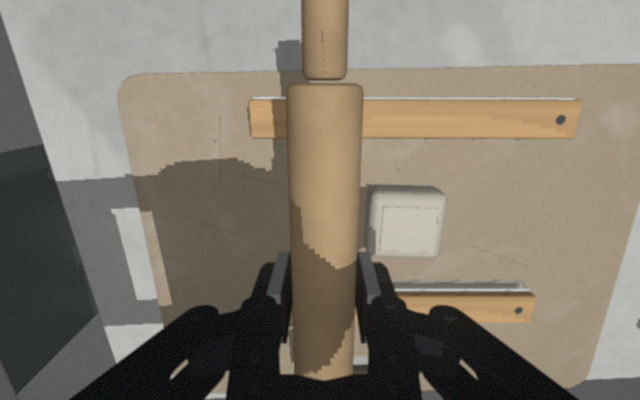

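The pin is held square over both stacks, just on the robot's side of the clay, which is at (405,222). I'll lower gently and check for contact before releasing.

Call:
servo_tool(deltas=[[[0, 0.001, 0.05, 0, 0, 0, -1], [0, 0.001, 0.08, 0, 0, 0, -1], [0, 0.001, 0.088, 0, 0, 0, -1], [0, 0.001, 0.092, 0, 0, 0, -1], [0, 0.001, 0.0935, 0, 0, 0, -1], [0, 0.001, 0.0935, 0, 0, 0, -1]]])

```text
t: 28.7
ee_pos: [0.4751, 0.1094, 0.1165]
tool_rot: [0.73, 0.683, 0.0, 0.0]
ft_force: [0.4, -0.0, -2.2]
gripper_width: 0.331
grasp_force: 40.6
```

```bash
python3 -c "
from h import *
where()"
```

```text
t 28.7 pos [0.4751 0.1094 0.1165] yaw 86.19 z [ 0.0012 -0.     -1.    ] w 0.331 gf 40.6 F [ 0.4 -0.  -2.2] q [-0.02  0.51  1.73  0.    0.9   0.05]
```

Still no contact (Fz equals the pin's weight). I'll go down in half-millimetre steps.

Call:
servo_tool(deltas=[[[0, 0, 0.001, 0, 0, 0, -1], [0, 0, 0.002, 0, 0, 0, -1], [0, 0, 0.002, 0, 0, 0, -1]]])

```text
t: 29.0
ee_pos: [0.4749, 0.1094, 0.1152]
tool_rot: [0.73, 0.683, 0.0, 0.0]
ft_force: [0.2, -0.4, -1.3]
gripper_width: 0.328
grasp_force: 40.6
```

Call:
servo_tool(deltas=[[[0, 0, 0.001, 0, 0, 0, -1], [0, 0, 0.001, 0, 0, 0, -1]]])

```text
t: 29.2
ee_pos: [0.475, 0.1094, 0.1151]
tool_rot: [0.73, 0.683, 0.0, 0.0]
ft_force: [-1.4, -0.3, 5.8]
gripper_width: 0.336
grasp_force: 41.5
```

```bash
python3 -c "
from h import *
where()"
```

```text
t 29.2 pos [0.475  0.1094 0.1151] yaw 86.2 z [ 8.e-04 -0.e+00 -1.e+00] w 0.336 gf 41.5 F [-1.4 -0.3  5.8] q [-0.02  0.51  1.73 -0.    0.9   0.05]
```

Call:
servo_tool(deltas=[[[0, 0, -0.0008, 0, 0, 0, -1], [0, 0, -0.0008, 0, 0, 0, -1], [0, 0, -0.0008, 0, 0, 0, -0.28], [0, 0, -0.0008, 0, 0, 0, -0.22], [0, 0, -0.0008, 0, 0, 0, -0.15], [0, 0, -0.0008, 0, 0, 0, -0.08], [0, 0, -0.0008, 0, 0, 0, -0.08], [0, 0, -0.0008, 0, 0, 0, -0.08]]])

```text
t: 30.0
ee_pos: [0.4748, 0.1094, 0.1149]
tool_rot: [0.73, 0.683, -0.0, -0.0]
ft_force: [-0.4, -0.3, -0.1]
gripper_width: 0.46
grasp_force: 0.0
```

Call:
servo_tool(deltas=[[[0, 0, -0.02, 0, 0, 0, -0.08], [0, 0, -0.06, 0, 0, 0, -0.08], [0, 0, -0.14, 0, 0, 0, -0.08], [0, 0, -0.24, 0, 0, 0, -0.08], [-0.1, 0, -0.3, 0, 0, 0, -0.08], [-0.2, 0, -0.3, 0, 0, 0, -0.08], [-0.3, 0, -0.3, 0, 0, 0, -0.08], [-0.4, 0, -0.3, 0, 0, 0, -0.08]]])

```text
t: 30.8
ee_pos: [0.4615, -0.0846, 0.2661]
tool_rot: [0.73, 0.683, 0.0, 0.001]
ft_force: [1.1, 0.3, -0.1]
gripper_width: 0.464
grasp_force: 0.0
```

Run:
```python
from h import *
where()
p=snap('top','top9.png'); seen(p,'rolling_pin',.049,2); seen(p,'slat_a',.034,3); seen(p,'bar_a',.026,2); seen(p,'clay_block',.03,2)
print([(round(r['p'],2),np.round(ray(p,r['location'],.049)[:2],4)) for r in arm.pinpoint('pin_mid',p)])
a=p['color'][130:310,300:440,::-1]
s=snap('side','side9.png'); b=s['color'][150:240,240:430,::-1]
cv2.imwrite('pics/f9.png',np.hstack([cv2.resize(a,(420,540)),cv2.copyMakeBorder(cv2.resize(b,(380,180)),0,360,0,0,cv2.BORDER_CONSTANT)]))
```

```text
t 30.8 pos [ 0.4615 -0.0846  0.2661] yaw 86.23 z [ 1.6e-03 -7.0e-04 -1.0e+00] w 0.464 gf 0.0 F [ 1.1  0.3 -0.1] q [-0.43  0.27  1.58  0.    1.29 -0.37]
rolling_pin 0.88 [304. 227. 411. 248.] [0.4753 0.109 ] [0.2366 0.0299] 86.1
slat_a 0.79 [330. 174. 339. 253.] [0.531  0.1719] [0.0222 0.189 ] 86.3
slat_a 0.56 [377. 176. 389. 259.] [0.5216 0.0429] [0.0226 0.188 ] 86.3
bar_a 0.49 [379. 195. 379. 249.] [0.5124 0.0551] [0.0024 0.128 ] 86.3
clay_block 0.97 [350. 200. 367. 229.] [0.5278 0.1065] [0.0464 0.0512] 88.0
clay_block 0.73 [388. 101. 417. 133.] [ 0.7562 -0.0037] [0.0477 0.0498] 44.1
[(0.66, array([0.4803, 0.1159]))]
```

View pics/f9.png

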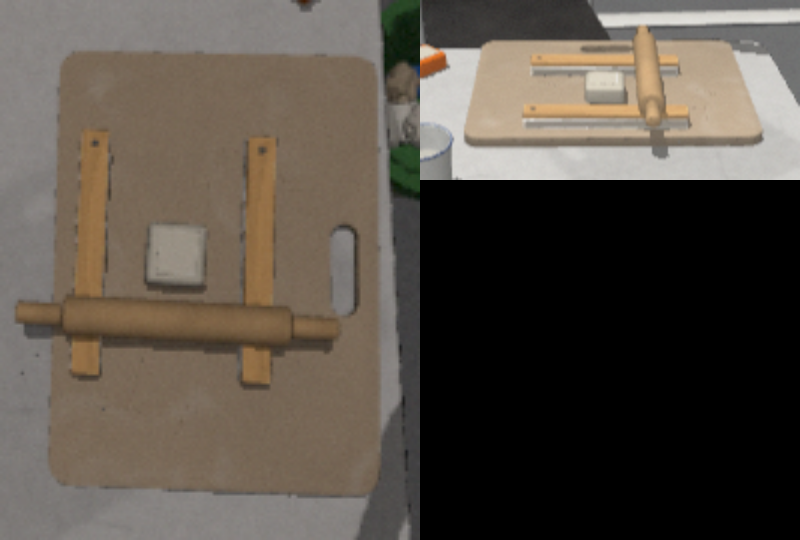

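The pin lies squarely and centrally across both slats, clear of the clay, which has not moved. I'll check that it is still and hand in.

Call:
servo_tool(deltas=[[[0, 0, 0, 0, 0, 0, -0.08], [0, 0, 0, 0, 0, 0, -0.08], [0, 0, 0, 0, 0, 0, -0.08], [0, 0, 0, 0, 0, 0, -0.08], [0, 0, 0, 0, 0, 0, -0.08], [0, 0, 0, 0, 0, 0, -0.08], [0, 0, 0, 0, 0, 0, -0.08], [0, 0, 0, 0, 0, 0, -0.08]]])

```text
t: 31.95
ee_pos: [0.462, -0.083, 0.2648]
tool_rot: [0.73, 0.683, -0.0, -0.0]
ft_force: [-0.6, -0.4, 0.4]
gripper_width: 0.458
grasp_force: 0.0
```

Run:
```python
from h import *
p=snap('top'); seen(p,'rolling_pin',.049,1); where()
print(arm.close_job())
```

```text
rolling_pin 0.96 [304. 222. 411. 249.] [0.4754 0.1069] [0.241  0.0341] 85.7
t 32.05 pos [ 0.462  -0.083   0.2649] yaw 86.19 z [-0. -0. -1.] w 0.461 gf 0.0 F [ 0.4  0.7 -0.4] q [-0.43  0.28  1.58 -0.    1.29 -0.36]
the job is handed in; nothing more can be done
None
```

I handed the job in at 32 s: the guides are on both sides of the clay with a slat squarely on each, and the pin rests centrally across both slats about 12 mm from the clay on the robot's side; the final pictures show the clay unmoved, and I never touched the cup.

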